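Cross-stack the dough boxes to cool

TASK

Cross-stack the two dough boxes for cooling: slide the upper box lengthwise along the rims of the lower one, without lifting or tipping it, until it overhangs one end (either one) by about 50 mm with the long sides still in line. Then set the lid down flat on the upper box, without dropping it, stepped back about 50 mm the other way and also in line, so that the two boxes are open at opposite ends. The lower box stays where it stands, and the cup and the tub beyond are left alone.

Things in the scene. Friction and masses are not known exactly. Their poses are not given: they have to be found in the camera images.
- lower_box: Open off-white dough box, 200 mm (its x) x 300 mm (its y, its length) x 70 mm high, loose on the counter, left or right of the robot, its length within 0.3 rad of the robot's left-right line. Flat rim on top, 12 mm wide (opening 176 x 276 mm). Holds two dough balls, up to 45 mm high. About 0.85 kg. Origin: centre of the underside, z up.
- upper_box: A like box (200 x 300 x 70 mm, 0.7 to 1 kg) standing on the lower one's rim, flush within 10 mm at the start, its y pointing the same way. Origin: centre of its underside. Its flat 200 x 300 mm underside slides on the rim and drops in if over 12 mm sideways. Walls lie 4 mm in from the 8 mm tall rim's edge. Pushed on an end it slides at about 3 to 8 N and the lower box stays.
- lid: Flat off-white plate 200 mm (its x) x 300 mm (its y) x 5 mm, about 0.32 kg, lying handle up on the counter beside the boxes, its length roughly away from the robot; same either way round. Origin: centre of its underside. Central bridge handle: bar 110 mm along y, 16 mm wide, 24 to 38 mm above the underside, on a foot at each end, open beneath.
- lid_grip (a point): Middle of the lid's handle bar, 31 mm above the lid's underside on the lid's centre; axes as the lid's.
- deli_cup: Open white deli cup, 118 mm across the mouth, 76 mm tall, beyond the boxes; origin: centre of its underside. Leave alone.
- tub: Clear square tub 108 x 108 x 85 mm with a small scoop in it, its handle sticking out to about 120 mm high; origin: centre of its underside. Leave alone.

How it is judged:
By the outcome, as a careful person would: the job done as asked, in the order asked, and still so for the second after the job is handed in, with the robot touching nothing.
It also fails if it takes over 59 s, if anything falls off the work surface, if the arm or the gripper's body presses on something with over 40 N, if the wrist force passes 120 N, or if a joint passes its speed limit or range.

ROBOT

A 6-joint arm with a two-finger parallel gripper is mounted at the origin on the work surface. World frame = base frame: x ahead of the robot, y to its left, z up, the work surface at z = 0. Lengths are in m, angles in rad, forces in N, time in s.
With the tool pointing down it reaches from about 0.35 to 0.85 m from the base axis. Payload 8.1 kg.
Tool frame: the origin (TCP) lies midway between the tips of the shut fingers; the grasp point (between the pads) lies 19 mm behind it; z points along the fingers, y is the line along which they close (so a half turn about z gives the same grasp; the last joint's range is limited). The gripper opens to 93 mm and grips with 3 to 60 N. Pads are 15 mm wide; open, the fingers measure 128 mm over their backs; the gripper's body (75 mm by 188 mm) begins 65 mm behind the grasp point.
Start: joints at [1.066, 0.13, 1.488, -0, 1.523, -0.085], TCP at [0.245, 0.548, 0.219] pointing down, gripper open.
Joint ranges: [-2.96, 2.96], [-0.89, 2.26], [0.02, 2.5], [-1.34, 4.48], [0, 2.73], [-2.66, 2.66]. Speed limits (rad/s): [2.39, 2.39, 2.79, 3.14, 3.14, 3.14].

INTERFACE

Orientations are given as a 3x3 rotation matrix whose columns are the frame's x, y, z axes.
In Python, from plant import robot, eyes, ticket gives the robot as it stands.
- The arm moves only by the tool drive_tool, never from a script. Its argument "deltas" is a list of rows, each an object with "fingers": the closure in counts, from 0 (fully open) to 255 (shut); "xyz": the shift along the tool's x, y, z as a fraction of full scale, a list of three; "turn": the turn, a rotation vector about the tool's x, y, z as a fraction of full scale, a list of three. A call has 1 to 20 rows; each row is the pose to reach, as a shift and turn from the pose commanded when the call began, along the tool's axes at that moment; what a row does not reach only later rows make up. Full scale, the value 1, is 0.1 m for a shift and 1.5 rad for a turn. A row lasts 1/12 s, in which the tool goes at most 41.7 mm and 7.16 degrees, less where a joint would pass 70% of its speed; a pose out of reach is approached as far as the arm can. A call with a number of a shift or a turn outside -1 to 1 is refused whole. A call with a gripper value outside its range is refused whole. The fingers move at their own pace and stop on an object; "grip_force" is the grip in N (left out, the last holds). Time passes only in rows, so rows that repeat a pose let the fingers close. It gives the time, the measured TCP pose, the force, the opening and the grip force at its end, in the units of the state.
- robot.get_obs(): the state, without advancing time (a new reading comes with each control period).
- eyes.camera(name): name is "side" or "top"; returns a dict with "frame" (400x640x3 uint8, red, green, blue), "range_z" (400x640 float32, m along the optical axis (not along the pixel's ray), 0 where there is no reading), "fx", "fy", "cx", "cy" (pixels), "world_from_camera" (4x4, takes a point from camera to world coordinates). Camera axes: x right, y up, looking along -z (the intrinsics and any distortion apply to the point x, -y, -z); pixel columns grow to the right and rows downward; lengths in m; the calibration is good to about 2 mm. A picture is of the moment at which its call begins.
- ticket.finish_job(): hands the job in; it is judged then, once.
The state is a dict: "time": time; "q": joint angles; "joint_vel": joint speeds; "tau": joint torques, N m; "position": TCP position; "ee_rot": TCP orientation; "force": force on the tool from outside, world axes, zero at the start; "torque": the same for the moment, N m; "opening": opening from 0.0 (shut) to 1.0 (fully open); "grip_force": force on a finger pad.
Only numpy, scipy, OpenCV 4.12 (cv2) and the standard library are available. Lean on these libraries where they do the work, as an engineer would, in place of code of your own. Each camera call takes 0.05 s, during which the arm holds its last target. There are 200 camera calls.

## Working session

There is one attempt and no reset: what is moved stays moved. The work goes in short steps, Python scripts to look and compute and a tool call to move; the robot and the scene stay as the last step left them, time stands still between calls to the robot, and variables do not carry over. Pictures are saved under pics/ and viewed, at most 10 in all, crops included, and the job is handed in when it is done.

Besides the shell and the picture viewer there is one more tool, called as name(argument=value, ...), one argument or row to a line, values as JSON. drive_tool: Moves the arm, as the interface text tells. Shift numbers are shares of 0.1 m and turn numbers shares of 1.5 rad, none past 1 either way. Its arguments: {"type":"object","properties":{"deltas":{"type":"array"},"grip_force":{"type":"number"}},"required":["deltas"]}

```bash
mkdir -p pics; ls; python3 - <<'E'
from plant import robot, eyes, ticket
import cv2, numpy as np
o=robot.get_obs(); print(o['time'],o['position'],o['ee_rot'],o['force'],o['opening'])
for n in ('top','side'):
    c=eyes.camera(n); cv2.imwrite(f'pics/{n}0.png',c['frame'][:,:,::-1]); np.savez(f'pics/{n}0.npz',**c)
    print(n,[c[k] for k in('fx','fy','cx','cy')],c['world_from_camera'],c.keys())
E
```

```text
pics
0.0 [0.24423553 0.54740715 0.21758998] [[-9.13182912e-01  4.07548996e-01 -8.86104700e-04]
 [ 4.07549936e-01  9.13181442e-01 -1.64440774e-03]
 [ 1.38997646e-04 -1.86277696e-03 -9.99998255e-01]] [-0.97761049  0.60427856 -0.30734867] 0.9969946090411316
top [502.77354974889397, 502.77354974889397, 320.9463354856547, 194.96541507859808] [[ 0.01178432  0.99642722 -0.08362964  0.5472183 ]
 [-0.99990793  0.01118007 -0.00769001 -0.01932429]
 [-0.00672755  0.08371256  0.99646723  1.21980949]
 [ 0.          0.          0.          1.        ]] dict_keys(['frame', 'range_z', 'fx', 'fy', 'cx', 'cy', 'world_from_camera'])
side [478.8540127970706, 478.8540127970706, 321.3381233522909, 201.6393577731406] [[-0.97578003  0.15678533 -0.15255065  0.48343252]
 [-0.2180261  -0.64018931  0.73662899  0.64135504]
 [ 0.01783132  0.75204787  0.65886724  0.68943199]
 [ 0.          0.          0.          1.        ]] dict_keys(['frame', 'range_z', 'fx', 'fy', 'cx', 'cy', 'world_from_camera'])
```

View pics/top0.png

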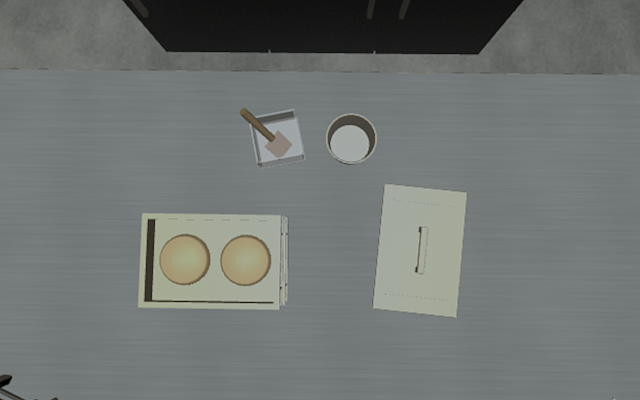

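View pics/side0.png

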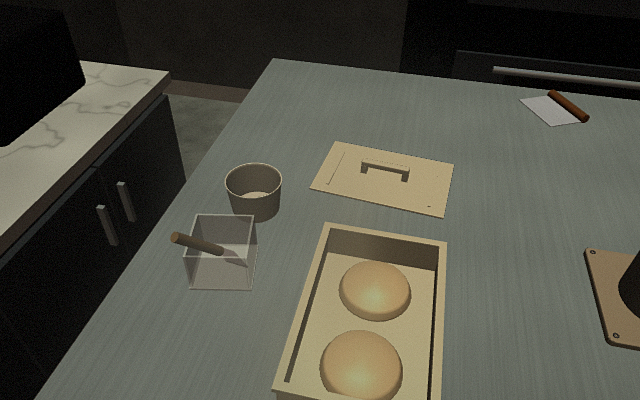

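The top view shows the stack at left (rim corners about (142,213), (282,309)) with dough in the upper box, the lid at right (corners (385,184), (466,192), (457,317), (374,308)), and its handle at about (421,250). The cup is at (351,139) and the tub at (278,138). The side view agrees, with the handle at (386,170).

```bash
cat > h.py <<'E'
import numpy as np, cv2
def cloud(c):
    z=c['range_z']; v,u=np.mgrid[:z.shape[0],:z.shape[1]]
    P=np.stack([(u-c['cx'])/c['fx']*z,-(v-c['cy'])/c['fy']*z,-z],-1)
    T=c['world_from_camera']; W=P@T[:3,:3].T+T[:3,3]; W[z==0]=np.nan; return W
def rect(pts):
    (c,s,a)=cv2.minAreaRect((np.asarray(pts)*1000).astype(np.float32)); b=cv2.boxPoints((c,s,a))
    e=[b[1]-b[0],b[2]-b[1]]; l=max(e,key=np.linalg.norm)
    return np.round(c,1),np.round(sorted(s),1),round(float(np.arctan2(l[1],l[0])),4),np.round(b).tolist()
def ray(c,uv,z):
    T=c['world_from_camera']; uv=np.atleast_2d(uv).astype(float)
    d=np.stack([(uv[:,0]-c['cx'])/c['fx'],-(uv[:,1]-c['cy'])/c['fy'],-np.ones(len(uv))],-1)@T[:3,:3].T
    return (T[:3,3]+d*((z-T[2,3])/d[:,2])[:,None])[:,:2]
def colour(c): # off-white: warm and light
    f=c['frame'].astype(int); return ((f[...,0]-f[...,2]>8)&(f[...,0]>110)).astype(np.uint8)
E
python3 - <<'E'
from h import *
for n in('top','side'):
    c=dict(np.load(f'pics/{n}0.npz')); c={k:(v.item() if v.ndim==0 else v) for k,v in c.items()}
    W=cloud(c); z=W[...,2]; m=colour(c)
    print(n,c['frame'][300,160],c['frame'][200,560],c['frame'][220,440])
    tabl=z[(abs(z)<.02)]; print('table',np.median(tabl[:]))
    for lo,hi,nm in((.133,.15,'rim'),(.055,.08,'low'),(.026,.05,'hand')):
        s=(z>lo)&(z<hi)&(m>0 if nm!='hand' else True)
        if nm=='hand': s&=(W[...,1]<-.1)&(W[...,0]<.7)
        if nm=='low': s&=(W[...,1]<.25)
        k=cv2.morphologyEx(s.astype(np.uint8),cv2.MORPH_OPEN,np.ones((2,2)))>0
        if k.sum()>5: print(nm,k.sum(),np.median(z[k]),rect(W[k][:,:2]))
    num,l,st,ce=cv2.connectedComponentsWithStats(m)
    for i in range(1,num):
        if st[i,4]>2000:
            p=np.argwhere(l==i)[:,::-1]; hull=cv2.convexHull(p.astype(np.int32))[:,0]
            for h in(.005,.14): print(st[i],h,rect(ray(c,hull,h)))
E
```

```text
top [107 108  89] [119 125 125] [164 169 155]
table 0.00031709745581576243
rim 1631 nan (array([427.8, 241.2]), array([235.7, 291.6]), 1.1713, [[262.0, 153.0], [480.0, 61.0], [593.0, 330.0], [376.0, 421.0]])
low 2055 nan (array([379.4, -35.5]), array([0. , 9.8]), -1.5708, [[379.0, -31.0], [379.0, -40.0], [379.0, -40.0], [379.0, -31.0]])
hand 347 nan (array([ 519.2, -252. ]), array([ 24.5, 109.9]), -0.0992, [[463.0, -259.0], [573.0, -270.0], [575.0, -245.0], [466.0, -234.0]])
[ 405  189   62  128 4086] 0.005 (array([ 517. , -287.6]), array([120.6, 301.9]), -0.0984, [[361.0, -333.0], [661.0, -362.0], [673.0, -242.0], [373.0, -213.0]])
[ 405  189   62  128 4086] 0.14 (array([ 520.4, -257.8]), array([107.2, 268.3]), -0.0984, [[382.0, -298.0], [649.0, -324.0], [659.0, -218.0], [392.0, -191.0]])
[  138   213   141    96 10048] 0.005 (array([488. , 256.9]), array([225.4, 336.2]), 1.568, [[375.0, 89.0], [600.0, 89.0], [601.0, 425.0], [376.0, 425.0]])
[  138   213   141    96 10048] 0.14 (array([494.6, 226.2]), array([200.4, 298.8]), 1.568, [[394.0, 77.0], [594.0, 77.0], [595.0, 375.0], [395.
[... 1345 characters left out ...]
ay([259.4, 385.4]), 1.5678, [[394.0, 4.0], [653.0, 4.0], [654.0, 389.0], [395.0, 390.0]])
[ 182  213   94   77 2369] 0.005 (array([782.2,  51.4]), array([181.5, 199.8]), -1.3448, [[671.0, 128.0], [716.0, -66.0], [893.0, -26.0], [848.0, 169.0]])
[ 182  213   94   77 2369] 0.14 (array([723.3, 167.8]), array([145.7, 160.4]), -1.3448, [[634.0, 230.0], [670.0, 73.0], [812.0, 106.0], [776.0, 262.0]])
[ 586  248   54   99 2825] 0.005 (array([59.3, -7. ]), array([ 92.2, 220. ]), 1.5549, [[11.0, -116.0], [104.0, -118.0], [107.0, 102.0], [15.0, 104.0]])
[ 586  248   54   99 2825] 0.14 (array([142.9, 120.9]), array([ 74. , 176.6]), 1.5549, [[105.0, 33.0], [179.0, 32.0], [181.0, 209.0], [107.0, 210.0]])
```

```bash
python3 - <<'E'
from h import *
def load(n):
    c=dict(np.load(f'pics/{n}0.npz')); return {k:(v.item() if v.ndim==0 else v) for k,v in c.items()}
c=load('top'); W=cloud(c); z=np.nan_to_num(W[...,2],nan=-1)
for nm,lo,hi,ys in(('rim',.13,.15,(.03,.42)),('lowrim',.05,.085,(.03,.1)),('tub',.03,.15,(-.0,.17)),('cup',.03,.15,(-.2,-.0)),('lid',.003,.012,(-.4,-.1))):
    s=(z>lo)&(z<hi)&(W[...,1]>ys[0])&(W[...,1]<ys[1])
    s&= (W[...,0]>.62) if nm in('tub','cup') else (W[...,0]<.72)&(W[...,0]>.3)
    k,l,st,_=cv2.connectedComponentsWithStats(s.astype(np.uint8)); i=1+st[1:,4].argmax(); P=W[l==i]
    print(nm,st[i],np.median(P[:,2]),P[:,2].std(),rect(P[:,:2]))
    if nm=='rim':
        S=l==i
        for side in('L','R','T','B'):
            if side in'LR':
                rows=np.arange(st[i,1]+8,st[i,1]+st[i,3]-8); px=[(np.where(S[r])[0][0 if side=='L' else -1]+(-.5 if side=='L' else .5),r) for r in rows]
            else:
                cols=np.arange(st[i,0]+10,st[i,0]+st[i,2]-10); px=[(q,np.where(S[:,q])[0][0 if side=='T' else -1]+(-.5 if side=='T' else .5)) for q in cols]
            vx,vy,x,y=cv2.fitLine((ray(c,px,.14)*1000).astype(np.float32),cv2.DIST_HUBER,0,.01,.01).ravel()
            print(side,round(float(x),1),round(float(y),1),'ang',round(float(np.arctan2(vy,vx)),4))
f=cv2.cvtColor(c['frame'][200:320,125:300],cv2.COLOR_RGB2BGR); a=cv2.resize(f,None,fx=4.5,fy=4.5,interpolation=cv2.INTER_CUBIC); cv2.imwrite('pics/crop0.png',cv2.convertScaleAbs(a,alpha=1.4))
E
```

```text
rim [ 138  213  143   96 2723] 0.13997183701856808 0.0023340491413232417 (array([495.5, 226.2]), array([200.4, 301.3]), 1.5696, [[395.0, 76.0], [596.0, 75.0], [596.0, 377.0], [396.0, 377.0]])
L 493.3 376.0 ang -0.0019
R 497.8 75.2 ang -0.002
T 595.8 223.9 ang 1.5693
B 395.6 223.0 ang 1.567
lowrim [279 216   7  89 414] 0.07285535838993995 0.004123810917834917 (array([495.6,  75.1]), array([ 10.9, 198.2]), -0.0014, [[396.0, 70.0], [595.0, 69.0], [595.0, 80.0], [396.0, 81.0]])
tub [ 240  107   64   59 1335] 0.07539855578273791 0.027969437024914393 (array([782.7, 102.1]), array([117.4, 119.4]), 0.206, [[712.0, 147.0], [736.0, 32.0], [853.0, 57.0], [829.0, 172.0]])
cup [326 113  50  51 681] 0.06796762305851778 0.014829186967302633 (array([777. , -77.4]), array([113.7, 115.4]), 0.0111, [[719.0, -21.0], [720.0, -135.0], [835.0, -134.0], [834.0, -20.0]])
lid [ 370  183   99  135 8316] 0.005708439733047022 0.0018241246690521215 (array([ 522.1, -249.3]), array([214.9, 317.9]), -0.0985, [[353.0, -341.0], [670.0, -372.0], [691.0, -158.0], [375.0, -127.0]])
```

View pics/crop0.png

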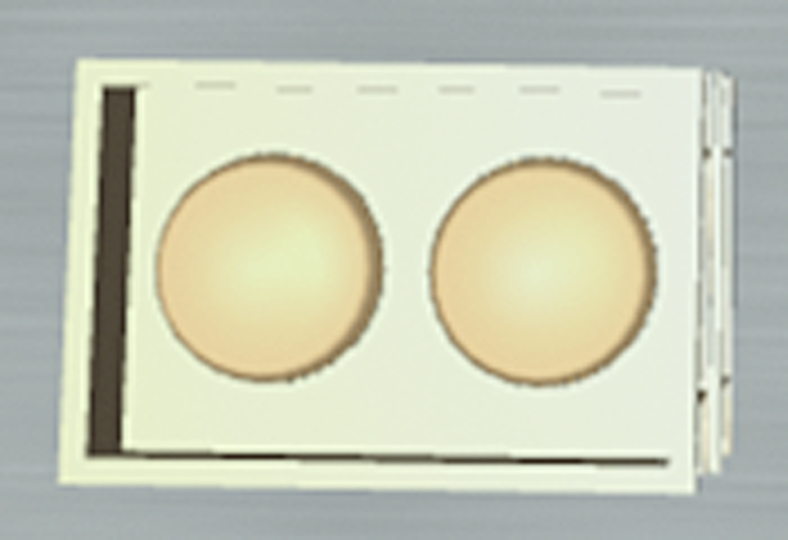

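The crop shows the upper box's right rim edge at column about 280. Two thin strips lie beyond it, to columns about 285 and 288, and these belong to the lower box's end. I'll get their depths.

```bash
python3 - <<'E'
from h import *
c=dict(np.load('pics/top0.npz')); c={k:(v.item() if v.ndim==0 else v) for k,v in c.items()}; W=cloud(c)
np.set_printoptions(suppress=True,linewidth=200)
for r in(235,270,290):
    print(r); print(np.round(W[r,277:293]*1000).T[1:]); print(c['frame'][r,277:293,0])
print((np.round(ray(c,[(u,262) for u in (284.5,285.5,286.5,287.5,288.5)],.07)*1000,1)))
c=dict(np.load('pics/side0.npz')); c={k:(v.item() if v.ndim==0 else v) for k,v in c.items()}; W=cloud(c)
E
```

```text
235
[[ 82.  80.  78.  76.  79.  77.  75.  72.  75.  73.  71.  68.  67.  64.  61.  59.]
 [141. 142. 139. 139.  75.  76.  70.  74.   7.   6.  -1.   2.  -6.  -2.  -1.   1.]]
[165 165 170 141 119 143 163 170 149 151 129 101 118 117 116 116]
270
[[ 81.  78.  76.  80.  77.  76.  74.  71.  74.  72.  69.  67.  65.  62.  60.  58.]
 [140. 143. 142.  77.  81.  71.  69.  68.   5.   6.   2.  -1.   1.  -1.   3.  -2.]]
[165 168 156 121 149 148 151 169 152 159 145 112 116 117 117 118]
290
[[ 80.  78.  76.  79.  77.  75.  73.  70.  73.  71.  69.  67.  64.  62.  59.  57.]
 [138. 138. 135.  74.  77.  68.  70.  71.   8.   1.  -2.  -3.  -4.  -2.   1.  -2.]]
[167 170 128 131 159 163 169 153 138 160 145 114 117 119 118 118]
[[490.   70.5]
 [490.1  68.2]
 [490.1  66. ]
 [490.1  63.7]
 [490.2  61.4]]
```

drive_tool(
  deltas=[
    {"fingers": 0, "xyz": [-1, 0, 0], "turn": [0, 0, 0.769]},
    {"fingers": 0, "xyz": [-1, 0, 0], "turn": [0, 0, 0.769]},
    {"fingers": 0, "xyz": [-1, 0, 0], "turn": [0, 0, 0.769]},
    {"fingers": 0, "xyz": [-1, 0, 0], "turn": [0, 0, 0.769]},
    {"fingers": 0, "xyz": [-1, 0, 0], "turn": [0, 0, 0.769]},
    {"fingers": 0, "xyz": [-1, 0, 0], "turn": [0, 0, 0.769]},
    {"fingers": 0, "xyz": [-1, 0, 0], "turn": [0, 0, 0.769]},
    {"fingers": 0, "xyz": [-1, 0, 0], "turn": [0, 0, 0.769]},
    {"fingers": 0, "xyz": [-1, 0, 0], "turn": [0, 0, 0.769]},
    {"fingers": 0, "xyz": [-1, 0, 0], "turn": [0, 0, 0.769]},
    {"fingers": 0, "xyz": [-1, 0, 0], "turn": [0, 0, 0.769]},
    {"fingers": 0, "xyz": [-1, 0, 0], "turn": [0, 0, 0.769]},
  ],
)

```text
time: 1.1
position: [0.3357, 0.507, 0.2182]
ee_rot: [[0.001, 1.0, -0.001], [1.0, -0.001, -0.001], [-0.001, -0.001, -1.0]]
force: [-0.9, 0.6, -0.2]
opening: 1.001
grip_force: 0.0
```

drive_tool(
  deltas=[
    {"fingers": 0, "xyz": [-0.4, 0.4, 0], "turn": [0, 0, 0]},
    {"fingers": 0, "xyz": [-0.6, 0.7, 0.1], "turn": [0, 0, 0]},
    {"fingers": 0, "xyz": [-0.7, 0.9, 0.4], "turn": [0, 0, 0]},
    {"fingers": 0, "xyz": [-0.7, 1, 0.7], "turn": [0, 0, 0]},
    {"fingers": 0, "xyz": [-0.7, 1, 0.7], "turn": [0, 0, 0]},
    {"fingers": 0, "xyz": [-0.7, 1, 0.7], "turn": [0, 0, 0]},
  ],
)

```text
time: 1.6
position: [0.4346, 0.4352, 0.146]
ee_rot: [[0.003, 1.0, -0.004], [1.0, -0.003, -0.003], [-0.003, -0.004, -1.0]]
force: [0.0, -0.0, 0.4]
opening: 0.999
grip_force: 0.0
```

drive_tool(
  deltas=[
    {"fingers": 0, "xyz": [0, 0.3, 0.2], "turn": [0, 0, 0]},
    {"fingers": 0, "xyz": [0, 0.6, 0.53], "turn": [0, 0, 0]},
    {"fingers": 0, "xyz": [0, 0.6, 0.53], "turn": [0, 0, 0]},
    {"fingers": 0, "xyz": [0, 0.6, 0.53], "turn": [0, 0, 0]},
  ],
)

```text
time: 1.93
position: [0.4949, 0.4366, 0.0942]
ee_rot: [[0.002, 1.0, -0.003], [1.0, -0.002, -0.002], [-0.002, -0.003, -1.0]]
force: [0.1, 0.3, 0.5]
opening: 0.999
grip_force: 0.0
```

```bash
python3 - <<'E'
from plant import robot, eyes
import cv2,numpy as np
o=robot.get_obs(); print(o['time'],o['position'],o['force'])
c=eyes.camera('side'); cv2.imwrite('pics/side1.png',c['frame'][:,:,::-1])
E
```

```text
1.9333 [0.49488948 0.4365752  0.09416177] [0.05212267 0.25928419 0.48291938]
```

View pics/side1.png

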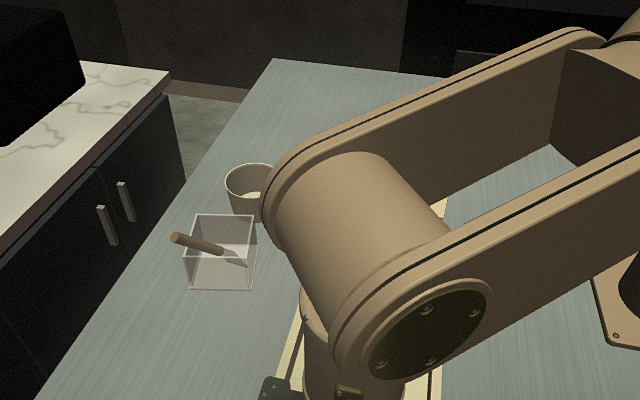

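The arm hides the stack from the side camera; the tub at (222,250) and cup are clear. I'll approach with force sensing.

drive_tool(
  deltas=[
    {"fingers": 0, "xyz": [-0.2, 0.01, 0], "turn": [0, 0, 0]},
    {"fingers": 0, "xyz": [-0.35, 0.01, 0], "turn": [0, 0, 0]},
    {"fingers": 0, "xyz": [-0.4, 0.01, 0], "turn": [0, 0, 0]},
    {"fingers": 0, "xyz": [-0.42, 0.01, 0], "turn": [0, 0, 0]},
    {"fingers": 0, "xyz": [-0.44, 0.01, 0], "turn": [0, 0, 0]},
  ],
)

```text
time: 2.4
position: [0.4968, 0.3941, 0.0982]
ee_rot: [[0.002, 1.0, 0.003], [1.0, -0.002, 0.002], [0.002, 0.003, -1.0]]
force: [0.2, 0.4, 0.0]
opening: 0.995
grip_force: 0.0
```

drive_tool(
  deltas=[
    {"fingers": 0, "xyz": [-0.03, 0, 0], "turn": [0, 0, 0]},
    {"fingers": 0, "xyz": [-0.06, 0, 0], "turn": [0, 0, 0]},
    {"fingers": 0, "xyz": [-0.09, 0, 0], "turn": [0, 0, 0]},
    {"fingers": 0, "xyz": [-0.12, 0, 0], "turn": [0, 0, 0]},
  ],
)

```text
time: 2.73
position: [0.4964, 0.3816, 0.0959]
ee_rot: [[0.002, 1.0, 0.0], [1.0, -0.002, 0.002], [0.002, 0.0, -1.0]]
force: [-0.2, 4.6, -0.5]
opening: 0.999
grip_force: 2.5
```

drive_tool(
  deltas=[
    {"fingers": 0, "xyz": [-0.02, 0, 0], "turn": [0, 0, 0]},
    {"fingers": 0, "xyz": [-0.04, 0, 0], "turn": [0, 0, 0]},
    {"fingers": 0, "xyz": [-0.06, 0, 0], "turn": [0, 0, 0]},
  ],
)

```text
time: 2.98
position: [0.4966, 0.3753, 0.0959]
ee_rot: [[0.002, 1.0, 0.0], [1.0, -0.002, 0.001], [0.001, 0.0, -1.0]]
force: [0.8, 5.5, 1.0]
opening: 1.002
grip_force: 2.5
```

drive_tool(
  deltas=[
    {"fingers": 0, "xyz": [-0.03, 0, 0], "turn": [0, 0, 0]},
    {"fingers": 0, "xyz": [-0.06, 0, 0], "turn": [0, 0, 0]},
    {"fingers": 0, "xyz": [-0.09, 0, 0], "turn": [0, 0, 0]},
    {"fingers": 0, "xyz": [-0.12, 0, 0], "turn": [0, 0, 0]},
    {"fingers": 0, "xyz": [-0.15, 0, 0], "turn": [0, 0, 0]},
    {"fingers": 0, "xyz": [-0.18, 0, 0], "turn": [0, 0, 0]},
    {"fingers": 0, "xyz": [-0.2, 0, 0], "turn": [0, 0, 0]},
  ],
)

```text
time: 3.57
position: [0.4966, 0.355, 0.0959]
ee_rot: [[0.002, 1.0, 0.0], [1.0, -0.002, 0.001], [0.001, 0.0, -1.0]]
force: [0.5, 6.2, 1.0]
opening: 1.0
grip_force: 2.6
```

```bash
python3 - <<'E'
from plant import robot, eyes
import cv2,numpy as np
from h import *
c=eyes.camera('top'); cv2.imwrite('pics/top1.png',c['frame'][:,:,::-1])
o=robot.get_obs(); print(o['time'],o['position'],o['force'])
W=cloud(c); z=np.nan_to_num(W[...,2],nan=-1); np.set_printoptions(suppress=True,linewidth=200)
for r in(225,235,290,300): print(r); k=slice(283,312); print(np.round(W[r,k,1]*1000)); print(np.round(W[r,k,2]*1000))
E
```

```text
3.6167 [0.49660803 0.35469811 0.09586701] [-0.05398568  3.61342896  0.63354921]
225
[75. 73. 71. 68. 66. 64. 57. 55. 53. 50. 48. 46. 48. 50. 47. 45. 42. 40. 38. 35. 33. 30. 28. 25. 23. 21. 18. 16. 13.]
[ 75.  77.  75.  76.  77.  72. 141. 141. 138. 140. 139. 133.  73.  -2.  -4.   1.   1.  -2.   1.  -0.  -4.  -2.  -3.   0.  -1.  -6.  -3.  -1.  -5.]
235
[75. 72. 70. 68. 66. 63. 56. 54. 52. 50. 48. 50. 47. 49. 47. 44. 42. 40. 37. 35. 32. 30. 28. 25. 23. 20. 18. 15. 13.]
[ 76.  77.  76.  77.  75.  76. 143. 141. 139. 138. 140.  75.  76.   3.   1.   3.  -3.   1.   1.  -2.   2.  -2.   0.   3.   0.  -4.  -1.   2.  -5.]
290
[72. 70. 68. 65. 63. 57. 54. 52. 50. 48. 50. 48. 50. 47. 45. 42. 40. 38. 35. 33. 30. 28. 26. 23. 21. 18. 16. 14. 11.]
[ 74.  74.  79.  77.  75. 139. 141. 139. 138. 137.  76.  74.  -4.  -3.   6.   0.   1.   1.  -3.   0.  -0.   0.   1.   0.  -3.  -1.  -2.  -2.  -3.]
300
[72. 70. 67. 65. 58. 56. 54. 52. 50. 48. 49. 47. 49. 47. 44. 42. 40. 37. 35. 32. 30. 28. 25. 23. 20. 18. 16. 13. 11.]
[ 74.  73.  75.  76. 143. 141. 139. 141. 141. 139.  80.  77.   1.  -4.  -1.  -0.  -3.  -4.   1.   2.   4.  -2.   1.   2.   2.  -1.  -7.  -1.  -1.]
```

View pics/top1.png

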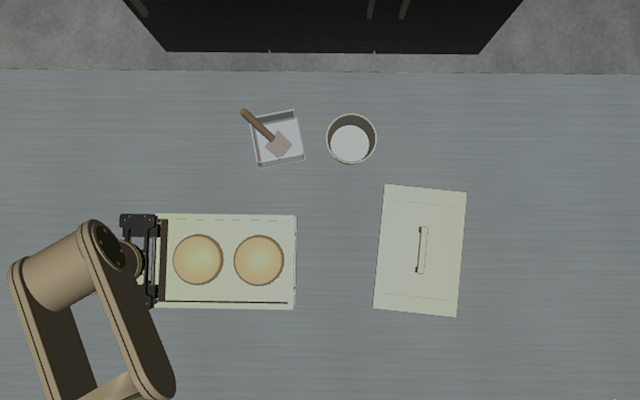

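The upper box has slid straight and now spans columns 160-296, about 28 mm along. It needs about 27 mm more.

drive_tool(
  deltas=[
    {"fingers": 0, "xyz": [-0.03, 0, 0], "turn": [0, 0, 0]},
    {"fingers": 0, "xyz": [-0.06, 0, 0], "turn": [0, 0, 0]},
    {"fingers": 0, "xyz": [-0.09, 0, 0], "turn": [0, 0, 0]},
    {"fingers": 0, "xyz": [-0.12, 0, 0], "turn": [0, 0, 0]},
    {"fingers": 0, "xyz": [-0.15, 0, 0], "turn": [0, 0, 0]},
    {"fingers": 0, "xyz": [-0.18, 0, 0], "turn": [0, 0, 0]},
    {"fingers": 0, "xyz": [-0.21, 0, 0], "turn": [0, 0, 0]},
    {"fingers": 0, "xyz": [-0.24, 0, 0], "turn": [0, 0, 0]},
    {"fingers": 0, "xyz": [-0.265, 0, 0], "turn": [0, 0, 0]},
    {"fingers": 0, "xyz": [-0.265, 0, 0], "turn": [0, 0, 0]},
  ],
)

```text
time: 4.45
position: [0.4965, 0.3281, 0.0958]
ee_rot: [[0.003, 1.0, 0.0], [1.0, -0.003, 0.0], [0.0, 0.0, -1.0]]
force: [-0.5, 2.8, 2.6]
opening: 1.001
grip_force: 1.4
```

drive_tool(
  deltas=[
    {"fingers": 0, "xyz": [0.1, 0, 0], "turn": [0, 0, 0]},
    {"fingers": 0, "xyz": [0.4, 0, 0], "turn": [0, 0, 0]},
    {"fingers": 0, "xyz": [0.8, 0, 0], "turn": [0, 0, 0]},
    {"fingers": 0, "xyz": [0.9, 0, -0.4], "turn": [0, 0, 0]},
    {"fingers": 0, "xyz": [0.9, -0.4, -0.8], "turn": [0, 0, 0]},
    {"fingers": 0, "xyz": [0.9, -0.8, -1], "turn": [0, 0, 0]},
    {"fingers": 0, "xyz": [0.9, -1, -1], "turn": [0, 0, 0]},
    {"fingers": 0, "xyz": [0.9, -1, -1], "turn": [0, 0, 0]},
  ],
)

```text
time: 5.12
position: [0.3927, 0.4203, 0.1985]
ee_rot: [[-0.0, 1.0, 0.001], [1.0, 0.0, 0.002], [0.002, 0.001, -1.0]]
force: [-0.6, -0.8, 0.3]
opening: 1.001
grip_force: 0.0
```

```bash
cat > look.py <<'E'
import sys; from plant import robot, eyes
from h import *
tag=sys.argv[1]; out={}
for n in('top','side'):
    c=eyes.camera(n); cv2.imwrite(f'pics/{n}{tag}.png',c['frame'][:,:,::-1]); np.savez(f'pics/{n}{tag}.npz',**c); out[n]=c
o=robot.get_obs(); print(o['time'],o['position'],o['force'],o['opening'])
c=out['top']; W=cloud(c); z=np.nan_to_num(W[...,2],nan=-1)
for nm,lo,hi,ys in(('rim',.13,.155,(-.03,.4)),('low',.055,.085,(.3,.42)),('hand',.02,.05,(-.4,-.1))):
    s=((z>lo)&(z<hi)&(W[...,1]>ys[0])&(W[...,1]<ys[1])&(W[...,0]<.72)&(W[...,0]>.37)).astype(np.uint8)
    k,l,st,_=cv2.connectedComponentsWithStats(s)
    if k<2: continue
    i=1+st[1:,4].argmax(); P=W[l==i]; print(nm,st[i],np.median(P[:,2]),rect(P[:,:2]))
E
python3 look.py 2
```

```text
5.2167 [0.39579407 0.41909822 0.19619508] [ 1.12096186 -0.16231958 -0.18032218] 0.997992359597976
rim [ 164  213  143   96 2692] 0.13991486118754093 (array([495.9, 170.1]), array([200.4, 301.4]), -1.5704, [[396.0, 321.0], [396.0, 19.0], [596.0, 19.0], [596.0, 321.0]])
low [152 216  16  88 636] 0.069494706547932 (array([493. , 357.6]), array([ 32.3, 197.4]), -0.012, [[394.0, 343.0], [591.0, 340.0], [592.0, 373.0], [394.0, 375.0]])
hand [416 226  12  47 355] 0.03738642886116805 (array([ 522.2, -247.3]), array([ 17. , 109.4]), -0.0976, [[467.0, -250.0], [576.0, -261.0], [577.0, -244.0], [469.0, -234.0]])
```

View pics/top2.png

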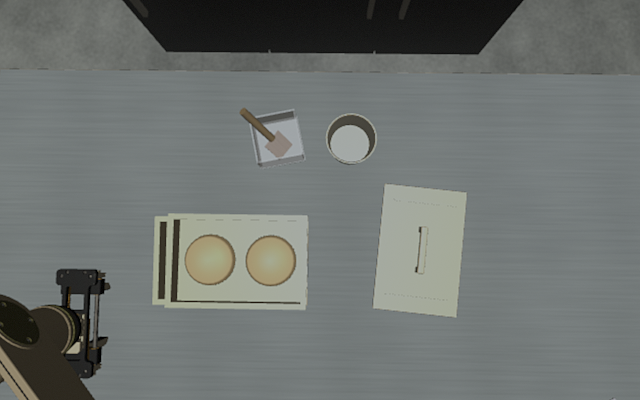

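The upper box now overhangs on the right (columns 165-308) and the lower rim shows at the left from column 153. The lid is untouched at (421,250). Next I'll move to the lid.

drive_tool(
  deltas=[
    {"fingers": 0, "xyz": [-0.3, 0.05, 0], "turn": [0, 0, 0]},
    {"fingers": 0, "xyz": [-0.65, 0.1, 0], "turn": [0, 0, 0]},
    {"fingers": 0, "xyz": [-1, 0.2, 0], "turn": [0, 0, 0]},
  ],
)

```text
time: 5.47
position: [0.4161, 0.3172, 0.1942]
ee_rot: [[0.001, 1.0, -0.002], [1.0, -0.001, -0.002], [-0.002, -0.002, -1.0]]
force: [0.8, -0.3, 0.6]
opening: 0.998
grip_force: 0.0
```

drive_tool(
  deltas=[
    {"fingers": 0, "xyz": [-0.35, 0.05, 0], "turn": [0, 0, 0]},
    {"fingers": 0, "xyz": [-0.7, 0.1, 0], "turn": [0, 0, 0]},
    {"fingers": 0, "xyz": [-1, 0.2, 0], "turn": [0, 0, 0]},
  ],
)

```text
time: 5.72
position: [0.4361, 0.2157, 0.1945]
ee_rot: [[0.004, 1.0, -0.002], [1.0, -0.004, -0.002], [-0.002, -0.002, -1.0]]
force: [0.2, -0.7, -0.5]
opening: 1.0
grip_force: 0.0
```

drive_tool(
  deltas=[
    {"fingers": 0, "xyz": [-0.35, 0.05, 0], "turn": [0, 0, 0]},
    {"fingers": 0, "xyz": [-0.7, 0.1, 0], "turn": [0, 0, 0]},
    {"fingers": 0, "xyz": [-1, 0.2, 0], "turn": [0, 0, 0]},
  ],
)

```text
time: 5.97
position: [0.4558, 0.1155, 0.1947]
ee_rot: [[0.004, 1.0, -0.002], [1.0, -0.004, -0.001], [-0.001, -0.002, -1.0]]
force: [0.4, 0.5, 0.6]
opening: 1.003
grip_force: 0.0
```

drive_tool(
  deltas=[
    {"fingers": 0, "xyz": [-0.35, 0.05, 0], "turn": [0, 0, 0]},
    {"fingers": 0, "xyz": [-0.7, 0.1, 0], "turn": [0, 0, 0]},
    {"fingers": 0, "xyz": [-1, 0.2, 0], "turn": [0, 0, 0]},
  ],
)

```text
time: 6.22
position: [0.4753, 0.0153, 0.1947]
ee_rot: [[0.004, 1.0, -0.002], [1.0, -0.004, -0.001], [-0.001, -0.002, -1.0]]
force: [0.1, 0.3, 1.3]
opening: 0.999
grip_force: 0.0
```

drive_tool(
  deltas=[
    {"fingers": 0, "xyz": [-0.35, 0.05, 0], "turn": [0, 0, 0]},
    {"fingers": 0, "xyz": [-0.7, 0.1, 0], "turn": [0, 0, 0]},
    {"fingers": 0, "xyz": [-1, 0.2, 0], "turn": [0, 0, 0]},
  ],
)

```text
time: 6.47
position: [0.4949, -0.0849, 0.1946]
ee_rot: [[0.004, 1.0, -0.002], [1.0, -0.004, -0.001], [-0.001, -0.002, -1.0]]
force: [0.0, 0.7, 0.0]
opening: 1.001
grip_force: 0.0
```

drive_tool(
  deltas=[
    {"fingers": 0, "xyz": [-0.3, 0.05, 0], "turn": [0, 0, 0.56]},
    {"fingers": 0, "xyz": [-0.6, 0.1, 0], "turn": [0, 0, 0.56]},
    {"fingers": 0, "xyz": [-0.9, 0.2, 0], "turn": [0, 0, 0.56]},
    {"fingers": 0, "xyz": [-1, 0.2, 0], "turn": [0, 0, 0.56]},
    {"fingers": 0, "xyz": [-1, 0.2, 0], "turn": [0, 0, 0.56]},
    {"fingers": 0, "xyz": [-1, 0.2, 0], "turn": [0, 0, 0.56]},
    {"fingers": 0, "xyz": [-1, 0.2, 0], "turn": [0, 0, 0.56]},
    {"fingers": 0, "xyz": [-1, 0.2, 0], "turn": [0, 0, 0.56]},
  ],
)

```text
time: 7.13
position: [0.5148, -0.1829, 0.1943]
ee_rot: [[0.75, 0.661, -0.002], [0.661, -0.75, 0.0], [-0.002, -0.002, -1.0]]
force: [-0.1, 0.2, 1.1]
opening: 1.0
grip_force: 0.0
```

drive_tool(
  deltas=[
    {"fingers": 0, "xyz": [0, 0, 0], "turn": [0, 0, 0.552]},
    {"fingers": 0, "xyz": [0, 0, 0], "turn": [0, 0, 0.552]},
    {"fingers": 0, "xyz": [0, 0, 0], "turn": [0, 0, 0.552]},
    {"fingers": 0, "xyz": [0, 0, 0], "turn": [0, 0, 0.552]},
    {"fingers": 0, "xyz": [0, 0, 0], "turn": [0, 0, 0.552]},
    {"fingers": 0, "xyz": [0, 0, 0], "turn": [0, 0, 0.552]},
    {"fingers": 0, "xyz": [0, 0, 0], "turn": [0, 0, 0.552]},
    {"fingers": 0, "xyz": [0, 0, 0], "turn": [0, 0, 0.552]},
    {"fingers": 0, "xyz": [0, 0, 0], "turn": [0, 0, 0.552]},
  ],
)

```text
time: 7.88
position: [0.515, -0.1821, 0.195]
ee_rot: [[0.995, -0.095, -0.001], [-0.095, -0.995, 0.0], [-0.001, -0.0, -1.0]]
force: [0.4, -1.1, -0.2]
opening: 1.004
grip_force: 0.0
```

```bash
python3 - <<'E'
from plant import robot, eyes
from h import *
o=robot.get_obs(); R=o['ee_rot']; print(o['time'],o['position'],np.arctan2(R[1,1],R[0,1]))
print('delta to (.522,-.248,.06) tool frac',R.T@(np.array([.522,-.248,.06])-o['position'])/.1)
c=dict(np.load('pics/top2.npz')); c={k:(v.item() if v.ndim==0 else v) for k,v in c.items()}
W=cloud(c); z=np.nan_to_num(W[...,2],nan=-1)
s=((z>.055)&(z<.085)&(W[...,1]>.3)&(W[...,1]<.42)&(W[...,0]<.62)&(W[...,0]>.37))
L=ray(c,[(np.where(s[r])[0][0]-.5,r) for r in range(224,296)],.07); print('lower +y end',np.median(L[:,1]))
T=ray(c,[(u,np.where(s[:,u])[0][0]-.5) for u in range(155,163)],.07);B=ray(c,[(u,np.where(s[:,u])[0][-1]+.5) for u in range(155,163)],.07)
print('lower x',T[:,0].mean(),B[:,0].mean())
E
```

```text
7.8833 [ 0.51497976 -0.18212149  0.19499111] -1.665922260184169
delta to (.522,-.248,.06) tool frac [0.13403221 0.64922908 1.34971223]
lower +y end 0.3707309487443161
lower x 0.5923082211794468 0.3935737611585146
```

drive_tool(
  deltas=[
    {"fingers": 0, "xyz": [0.06, 0.33, 0.3], "turn": [0, 0, 0]},
    {"fingers": 0, "xyz": [0.13, 0.65, 0.6], "turn": [0, 0, 0]},
    {"fingers": 0, "xyz": [0.13, 0.65, 0.9], "turn": [0, 0, 0]},
    {"fingers": 0, "xyz": [0.13, 0.65, 1], "turn": [0, 0, 0]},
    {"fingers": 0, "xyz": [0.13, 0.65, 1], "turn": [0, 0, 0]},
    {"fingers": 0, "xyz": [0.13, 0.65, 1], "turn": [0, 0, 0]},
  ],
)

```text
time: 8.38
position: [0.5213, -0.247, 0.0957]
ee_rot: [[0.995, -0.097, -0.001], [-0.097, -0.995, 0.001], [-0.001, -0.001, -1.0]]
force: [0.4, -0.4, 1.2]
opening: 1.0
grip_force: 0.0
```

```bash
python3 - <<'E'
from plant import robot, eyes
from h import *
c=eyes.camera('side'); cv2.imwrite('pics/side3.png',cv2.resize(c['frame'][80:260,250:520,::-1],None,fx=2.5,fy=2.5))
o=robot.get_obs(); R=o['ee_rot']; print(o['time'],o['position'],np.arctan2(R[1,1],R[0,1]))
print(R.T@(np.array([.522,-.248,.012])-o['position'])/.1)
E
```

```text
8.4333 [ 0.52236026 -0.24744125  0.09721599] -1.6684029476494737
[-0.00406332  0.00558823  0.85215784]
```

View pics/side3.png

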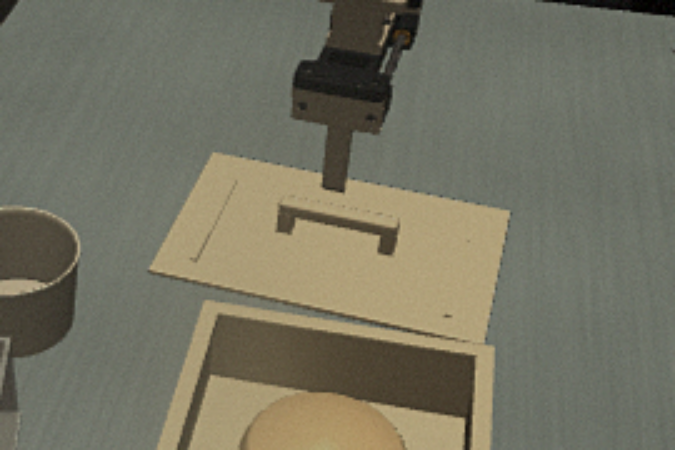

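The near finger (crop (337,190)) is centred over the handle bar (about (338,212)). Descending and gripping.

drive_tool(
  deltas=[
    {"fingers": 0, "xyz": [0, 0, 0.3], "turn": [0, 0, 0]},
    {"fingers": 0, "xyz": [0, 0, 0.55], "turn": [0, 0, 0]},
    {"fingers": 0, "xyz": [0, 0, 0.7], "turn": [0, 0, 0]},
    {"fingers": 0, "xyz": [0, 0, 0.78], "turn": [0, 0, 0]},
    {"fingers": 0, "xyz": [0, 0, 0.83], "turn": [0, 0, 0]},
    {"fingers": 0, "xyz": [0, 0, 0.84], "turn": [0, 0, 0]},
    {"fingers": 0, "xyz": [0, 0, 0.84], "turn": [0, 0, 0]},
  ],
)

```text
time: 9.02
position: [0.5228, -0.2481, 0.0133]
ee_rot: [[0.995, -0.099, 0.002], [-0.099, -0.995, -0.001], [0.002, 0.001, -1.0]]
force: [0.9, -1.0, -0.1]
opening: 1.007
grip_force: 0.0
```

drive_tool(
  deltas=[
    {"fingers": 255, "xyz": [0, 0, 0], "turn": [0, 0, 0]},
    {"fingers": 255, "xyz": [0, 0, 0], "turn": [0, 0, 0]},
    {"fingers": 255, "xyz": [0, 0, 0], "turn": [0, 0, 0]},
    {"fingers": 255, "xyz": [0, 0, 0], "turn": [0, 0, 0]},
    {"fingers": 255, "xyz": [0, 0, 0], "turn": [0, 0, 0]},
    {"fingers": 255, "xyz": [0, 0, 0], "turn": [0, 0, 0]},
    {"fingers": 255, "xyz": [0, 0, 0], "turn": [0, 0, 0]},
    {"fingers": 255, "xyz": [0, 0, 0], "turn": [0, 0, 0]},
    {"fingers": 255, "xyz": [0, 0, 0], "turn": [0, 0, 0]},
    {"fingers": 255, "xyz": [0, 0, 0], "turn": [0, 0, 0]},
    {"fingers": 255, "xyz": [0, 0, 0], "turn": [0, 0, 0]},
    {"fingers": 255, "xyz": [0, 0, 0], "turn": [0, 0, 0]},
  ],
  grip_force=25,
)

```text
time: 10.02
position: [0.5216, -0.2478, 0.0116]
ee_rot: [[0.995, -0.1, -0.0], [-0.1, -0.995, -0.0], [-0.0, 0.0, -1.0]]
force: [-0.1, 0.4, 0.4]
opening: 0.19
grip_force: 0.0
```

drive_tool(
  deltas=[
    {"fingers": 255, "xyz": [0, 0, 0], "turn": [0, 0, 0]},
    {"fingers": 255, "xyz": [0, 0, 0], "turn": [0, 0, 0]},
    {"fingers": 255, "xyz": [0, 0, 0], "turn": [0, 0, 0]},
    {"fingers": 255, "xyz": [0, 0, 0], "turn": [0, 0, 0]},
  ],
)

```text
time: 10.35
position: [0.5216, -0.2478, 0.0116]
ee_rot: [[0.995, -0.1, -0.0], [-0.1, -0.995, -0.0], [-0.0, 0.0, -1.0]]
force: [-0.2, -0.3, -1.3]
opening: 0.172
grip_force: 25.0
```

drive_tool(
  deltas=[
    {"fingers": 255, "xyz": [0, 0, -0.1], "turn": [0, 0, 0]},
    {"fingers": 255, "xyz": [0, 0, -0.25], "turn": [0, 0, 0]},
    {"fingers": 255, "xyz": [0, 0, -0.45], "turn": [0, 0, 0]},
    {"fingers": 255, "xyz": [0, 0, -0.65], "turn": [0, 0, 0]},
    {"fingers": 255, "xyz": [0, 0, -0.85], "turn": [0, 0, 0]},
    {"fingers": 255, "xyz": [0, 0, -1], "turn": [0, 0, 0]},
    {"fingers": 255, "xyz": [0, 0, -1], "turn": [0, 0, 0]},
  ],
)

```text
time: 10.93
position: [0.5237, -0.2489, 0.1163]
ee_rot: [[0.995, -0.099, 0.006], [-0.099, -0.995, -0.003], [0.006, 0.003, -1.0]]
force: [0.9, -0.5, -1.4]
opening: 0.171
grip_force: 25.0
```

drive_tool(
  deltas=[
    {"fingers": 255, "xyz": [0, 0, -0.2], "turn": [0, 0, 0]},
    {"fingers": 255, "xyz": [0, 0, -0.45], "turn": [0, 0, 0]},
    {"fingers": 255, "xyz": [0, 0, -0.7], "turn": [0, 0, 0]},
    {"fingers": 255, "xyz": [0, 0, -0.9], "turn": [0, 0, 0]},
    {"fingers": 255, "xyz": [0, 0, -1], "turn": [0, 0, 0]},
    {"fingers": 255, "xyz": [0, 0, -1], "turn": [0, 0, 0]},
  ],
)

```text
time: 11.43
position: [0.5227, -0.2484, 0.2139]
ee_rot: [[0.995, -0.1, 0.003], [-0.1, -0.995, -0.002], [0.004, 0.002, -1.0]]
force: [-0.1, 0.1, -3.7]
opening: 0.168
grip_force: 25.0
```

drive_tool(
  deltas=[
    {"fingers": 255, "xyz": [0, 0, 0], "turn": [0, 0, -0.05]},
    {"fingers": 255, "xyz": [0, 0, 0], "turn": [0, 0, -0.1]},
    {"fingers": 255, "xyz": [0, 0, 0], "turn": [0, 0, -0.16]},
    {"fingers": 255, "xyz": [0, 0, 0], "turn": [0, 0, -0.22]},
    {"fingers": 255, "xyz": [0, 0, 0], "turn": [0, 0, -0.28]},
    {"fingers": 255, "xyz": [0, 0, 0], "turn": [0, 0, -0.34]},
    {"fingers": 255, "xyz": [0, 0, 0], "turn": [0, 0, -0.4]},
    {"fingers": 255, "xyz": [0, 0, 0], "turn": [0, 0, -0.46]},
    {"fingers": 255, "xyz": [0, 0, 0], "turn": [0, 0, -0.52]},
    {"fingers": 255, "xyz": [0, 0, 0], "turn": [0, 0, -0.58]},
    {"fingers": 255, "xyz": [0, 0, 0], "turn": [0, 0, -0.64]},
    {"fingers": 255, "xyz": [0, 0, 0], "turn": [0, 0, -0.7]},
    {"fingers": 255, "xyz": [0, 0, 0], "turn": [0, 0, -0.76]},
    {"fingers": 255, "xyz": [0, 0, 0], "turn": [0, 0, -0.82]},
    {"fingers": 255, "xyz": [0, 0, 0], "turn": [0, 0, -0.88]},
    {"fingers": 255, "xyz": [0, 0, 0], "turn": [0, 0, -0.94]},
    {"fingers": 255, "xyz": [0, 0, 0], "turn": [0, 0, -0.98]},
    {"fingers": 255, "xyz": [0, 0, 0], "turn": [0, 0, -1]},
    {"fingers": 255, "xyz": [0, 0, 0], "turn": [0, 0, -1]},
  ],
)

```text
time: 13.02
position: [0.5206, -0.2472, 0.2089]
ee_rot: [[0.168, 0.986, -0.003], [0.986, -0.168, 0.002], [0.001, -0.003, -1.0]]
force: [-0.2, 0.6, -3.5]
opening: 0.172
grip_force: 25.0
```

drive_tool(
  deltas=[
    {"fingers": 255, "xyz": [0, 0, 0], "turn": [0, 0, -0.04]},
    {"fingers": 255, "xyz": [0, 0, 0], "turn": [0, 0, -0.08]},
    {"fingers": 255, "xyz": [0, 0, 0], "turn": [0, 0, -0.112]},
    {"fingers": 255, "xyz": [0, 0, 0], "turn": [0, 0, -0.112]},
  ],
)

```text
time: 13.35
position: [0.5209, -0.2474, 0.2098]
ee_rot: [[0.001, 1.0, -0.002], [1.0, -0.001, 0.001], [0.001, -0.002, -1.0]]
force: [0.1, -0.7, -3.2]
opening: 0.173
grip_force: 25.0
```

```bash
python3 - <<'E'
from plant import robot, eyes
from h import *
c=eyes.camera('top'); cv2.imwrite('pics/top4.png',c['frame'][:,:,::-1])
o=robot.get_obs(); R=o['ee_rot']; print(o['time'],o['position'],np.arctan2(R[1,1],R[0,1]),o['q'],o['force'],o['grip_force'])
W=cloud(c); z=np.nan_to_num(W[...,2],nan=-1)
s=((z>.19)&(z<.222)&(W[...,1]<0)&(W[...,0]>.35)&(W[...,0]<.7)).astype(np.uint8); P=W[s>0]
print(rect(P[:,:2])); A=np.c_[P[:,:2]-P[:,:2].mean(0),np.ones(len(P))]; print('plane',np.linalg.lstsq(A,P[:,2],rcond=None)[0])
E
```

```text
13.4 [ 0.52098142 -0.24741922  0.21002394] -0.004368972592686856 [-5.32270566e-01  7.40364851e-02  1.56411929e+00  7.78323853e-06
  1.50563679e+00 -5.27901052e-01] [ 5.49057825e-01 -9.02581405e-04 -3.58797450e+00] 24.998329281806946
(array([ 521.4, -247.1]), array([199.2, 300.3]), -1.5661, [[421.0, -97.0], [422.0, -398.0], [622.0, -397.0], [620.0, -96.0]])
plane [-0.00225381  0.00262609  0.20344507]
```

View pics/top4.png

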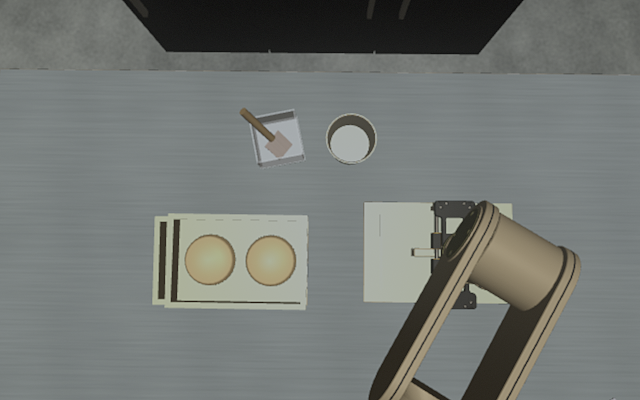

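The lid is held level and turned across (columns 364-512, rows 202-303), centred on the tool. Carrying it over the stack.

drive_tool(
  deltas=[
    {"fingers": 255, "xyz": [0.12, 0, 0], "turn": [0, 0, 0]},
    {"fingers": 255, "xyz": [0.35, 0, 0], "turn": [0, 0, 0]},
    {"fingers": 255, "xyz": [0.65, -0.03, 0], "turn": [0, 0, 0]},
    {"fingers": 255, "xyz": [0.93, -0.05, 0], "turn": [0, 0, 0]},
  ],
)

```text
time: 13.73
position: [0.5162, -0.153, 0.211]
ee_rot: [[0.006, 1.0, -0.001], [1.0, -0.006, 0.001], [0.001, -0.001, -1.0]]
force: [0.1, 0.5, -2.7]
opening: 0.169
grip_force: 25.0
```

drive_tool(
  deltas=[
    {"fingers": 255, "xyz": [0.31, 0, 0], "turn": [0, 0, 0]},
    {"fingers": 255, "xyz": [0.62, -0.03, 0], "turn": [0, 0, 0]},
    {"fingers": 255, "xyz": [0.93, -0.05, 0], "turn": [0, 0, 0]},
  ],
)

```text
time: 13.98
position: [0.5113, -0.0596, 0.2112]
ee_rot: [[0.005, 1.0, -0.0], [1.0, -0.005, 0.0], [0.0, -0.0, -1.0]]
force: [1.0, 0.6, -2.0]
opening: 0.173
grip_force: 25.0
```

drive_tool(
  deltas=[
    {"fingers": 255, "xyz": [0.31, 0, 0], "turn": [0, 0, 0]},
    {"fingers": 255, "xyz": [0.62, -0.03, 0], "turn": [0, 0, 0]},
    {"fingers": 255, "xyz": [0.93, -0.05, 0], "turn": [0, 0, 0]},
  ],
)

```text
time: 14.23
position: [0.5064, 0.0335, 0.2113]
ee_rot: [[0.004, 1.0, -0.0], [1.0, -0.004, 0.0], [0.0, -0.0, -1.0]]
force: [0.7, 0.2, -2.7]
opening: 0.168
grip_force: 25.0
```

drive_tool(
  deltas=[
    {"fingers": 255, "xyz": [0.31, 0, 0], "turn": [0, 0, 0]},
    {"fingers": 255, "xyz": [0.62, -0.03, 0], "turn": [0, 0, 0]},
    {"fingers": 255, "xyz": [0.93, -0.05, 0], "turn": [0, 0, 0]},
  ],
)

```text
time: 14.48
position: [0.5015, 0.1265, 0.2113]
ee_rot: [[0.004, 1.0, -0.0], [1.0, -0.004, 0.0], [0.0, -0.0, -1.0]]
force: [0.1, 0.1, -2.5]
opening: 0.171
grip_force: 25.0
```

drive_tool(
  deltas=[
    {"fingers": 255, "xyz": [0.31, 0, 0], "turn": [0, 0, 0]},
    {"fingers": 255, "xyz": [0.58, -0.03, 0], "turn": [0, 0, 0]},
    {"fingers": 255, "xyz": [0.8, -0.05, 0], "turn": [0, 0, 0]},
    {"fingers": 255, "xyz": [0.9, -0.05, 0], "turn": [0, 0, 0]},
    {"fingers": 255, "xyz": [0.93, -0.05, 0], "turn": [0, 0, 0]},
    {"fingers": 255, "xyz": [0.93, -0.05, 0], "turn": [0, 0, 0]},
    {"fingers": 255, "xyz": [0.93, -0.05, 0], "turn": [0, 0, 0]},
    {"fingers": 255, "xyz": [0.93, -0.05, 0], "turn": [0, 0, 0]},
  ],
)

```text
time: 15.15
position: [0.4979, 0.2162, 0.2116]
ee_rot: [[0.004, 1.0, -0.0], [1.0, -0.004, -0.0], [-0.0, -0.0, -1.0]]
force: [0.1, -0.7, -2.1]
opening: 0.171
grip_force: 25.0
```

```bash
python3 - <<'E'
from plant import robot, eyes
from h import *
c=eyes.camera('top'); cv2.imwrite('pics/top5.png',c['frame'][:,:,::-1])
o=robot.get_obs(); R=o['ee_rot']; print(o['time'],o['position'],np.arctan2(R[1,1],R[0,1]),R[2],o['force'],o['grip_force'])
W=cloud(c); z=np.nan_to_num(W[...,2],nan=-1)
s=((z>.19)&(z<.222)&(W[...,1]>0)&(W[...,0]>.35)&(W[...,0]<.7)).astype(np.uint8); P=W[s>0]; print('lid',rect(P[:,:2]))
print('tool frac',R.T@(np.array([.496,.220,.154])-o['position'])/.1)
s=((z>.13)&(z<.15)&(W[...,1]<.09)&(W[...,1]>-.05)&(W[...,0]>.35)&(W[...,0]<.62)).astype(np.uint8); P=W[s>0]; print('upper end',rect(P[:,:2]))
E
```

```text
15.2 [0.49797033 0.21618548 0.21162762] -0.004245777864533462 [-2.66262841e-04  3.23399217e-06 -9.99999965e-01] [-0.96002244 -0.46471299 -2.59952933] 24.998212158679962
lid (array([498.1, 216.6]), array([200.4, 300.4]), 1.5681, [[398.0, 67.0], [598.0, 66.0], [599.0, 367.0], [398.0, 367.0]])
tool frac [ 0.03821469 -0.01986697  0.57626595]
upper end (array([495.5,  45.3]), array([ 51.5, 197.8]), -0.0038, [[397.0, 20.0], [594.0, 19.0], [595.0, 71.0], [397.0, 71.0]])
```

drive_tool(
  deltas=[
    {"fingers": 255, "xyz": [0.02, -0.01, 0.08], "turn": [0, 0, 0]},
    {"fingers": 255, "xyz": [0.035, -0.02, 0.2], "turn": [0, 0, 0]},
    {"fingers": 255, "xyz": [0.035, -0.02, 0.33], "turn": [0, 0, 0]},
    {"fingers": 255, "xyz": [0.035, -0.02, 0.44], "turn": [0, 0, 0]},
    {"fingers": 255, "xyz": [0.035, -0.02, 0.52], "turn": [0, 0, 0]},
    {"fingers": 255, "xyz": [0.035, -0.02, 0.55], "turn": [0, 0, 0]},
    {"fingers": 255, "xyz": [0.035, -0.02, 0.56], "turn": [0, 0, 0]},
    {"fingers": 255, "xyz": [0.035, -0.02, 0.56], "turn": [0, 0, 0]},
  ],
)

```text
time: 15.87
position: [0.4957, 0.2208, 0.1554]
ee_rot: [[0.002, 1.0, -0.0], [1.0, -0.002, -0.0], [-0.0, -0.0, -1.0]]
force: [0.8, 0.4, -1.9]
opening: 0.172
grip_force: 25.0
```

drive_tool(
  deltas=[
    {"fingers": 255, "xyz": [0, 0, 0.01], "turn": [0, 0, 0]},
    {"fingers": 255, "xyz": [0, 0, 0.02], "turn": [0, 0, 0]},
    {"fingers": 255, "xyz": [0, 0, 0.025], "turn": [0, 0, 0]},
    {"fingers": 255, "xyz": [0, 0, 0.025], "turn": [0, 0, 0]},
  ],
)

```text
time: 16.2
position: [0.4959, 0.2209, 0.1534]
ee_rot: [[0.002, 1.0, 0.0], [1.0, -0.002, 0.0], [0.0, 0.0, -1.0]]
force: [0.3, 0.2, -3.4]
opening: 0.171
grip_force: 25.0
```

drive_tool(
  deltas=[
    {"fingers": 255, "xyz": [0, 0, 0.005], "turn": [0, 0, 0]},
    {"fingers": 255, "xyz": [0, 0, 0.01], "turn": [0, 0, 0]},
    {"fingers": 255, "xyz": [0, 0, 0.01], "turn": [0, 0, 0]},
  ],
)

```text
time: 16.45
position: [0.4958, 0.2208, 0.1521]
ee_rot: [[0.002, 1.0, 0.0], [1.0, -0.002, -0.0], [-0.0, 0.0, -1.0]]
force: [1.1, -0.9, -2.1]
opening: 0.17
grip_force: 25.0
```

drive_tool(
  deltas=[
    {"fingers": 255, "xyz": [0, 0, 0.005], "turn": [0, 0, 0]},
    {"fingers": 255, "xyz": [0, 0, 0.01], "turn": [0, 0, 0]},
    {"fingers": 255, "xyz": [0, 0, 0.01], "turn": [0, 0, 0]},
  ],
)

```text
time: 16.7
position: [0.4958, 0.2208, 0.1516]
ee_rot: [[0.002, 1.0, 0.0], [1.0, -0.002, 0.0], [0.0, 0.0, -1.0]]
force: [-1.7, -0.7, 2.0]
opening: 0.168
grip_force: 25.0
```

The lid is seated: vertical force went from -2.5 N to +2 N. Releasing.

drive_tool(
  deltas=[
    {"fingers": 230, "xyz": [0, 0, 0], "turn": [0, 0, 0]},
    {"fingers": 200, "xyz": [0, 0, 0], "turn": [0, 0, 0]},
    {"fingers": 150, "xyz": [0, 0, 0], "turn": [0, 0, 0]},
    {"fingers": 100, "xyz": [0, 0, 0], "turn": [0, 0, 0]},
    {"fingers": 80, "xyz": [0, 0, 0], "turn": [0, 0, 0]},
    {"fingers": 80, "xyz": [0, 0, 0], "turn": [0, 0, 0]},
    {"fingers": 80, "xyz": [0, 0, 0], "turn": [0, 0, 0]},
    {"fingers": 80, "xyz": [0, 0, 0], "turn": [0, 0, 0]},
    {"fingers": 80, "xyz": [0, 0, 0], "turn": [0, 0, 0]},
    {"fingers": 80, "xyz": [0, 0, 0], "turn": [0, 0, 0]},
    {"fingers": 80, "xyz": [0, 0, 0], "turn": [0, 0, 0]},
    {"fingers": 80, "xyz": [0, 0, 0], "turn": [0, 0, 0]},
  ],
)

```text
time: 17.7
position: [0.4958, 0.2208, 0.1511]
ee_rot: [[0.002, 1.0, -0.0], [1.0, -0.002, -0.0], [-0.0, -0.0, -1.0]]
force: [0.2, -1.0, 0.2]
opening: 0.688
grip_force: 0.0
```

drive_tool(
  deltas=[
    {"fingers": 80, "xyz": [0, 0, -0.1], "turn": [0, 0, 0]},
    {"fingers": 80, "xyz": [0, 0, -0.3], "turn": [0, 0, 0]},
    {"fingers": 80, "xyz": [0, 0, -0.6], "turn": [0, 0, 0]},
    {"fingers": 80, "xyz": [0, 0, -0.9], "turn": [0, 0, 0]},
    {"fingers": 80, "xyz": [0, 0, -1], "turn": [0, 0, 0]},
  ],
)

```text
time: 18.12
position: [0.4976, 0.2214, 0.2572]
ee_rot: [[0.002, 1.0, 0.007], [1.0, -0.002, 0.002], [0.002, 0.007, -1.0]]
force: [-0.8, 0.8, 0.6]
opening: 0.681
grip_force: 0.0
```

drive_tool(
  deltas=[
    {"fingers": 80, "xyz": [0.3, -0.2, 0], "turn": [0, 0, 0]},
    {"fingers": 80, "xyz": [0.6, -0.4, 0], "turn": [0, 0, 0]},
    {"fingers": 80, "xyz": [1, -0.6, 0], "turn": [0, 0, 0]},
  ],
)

```text
time: 18.37
position: [0.4372, 0.3182, 0.2521]
ee_rot: [[0.005, 1.0, 0.001], [1.0, -0.005, 0.0], [0.0, 0.001, -1.0]]
force: [-0.3, 0.2, 0.2]
opening: 0.685
grip_force: 0.0
```

drive_tool(
  deltas=[
    {"fingers": 80, "xyz": [0.4, -0.2, 0], "turn": [0, 0, 0]},
    {"fingers": 80, "xyz": [0.8, -0.4, 0], "turn": [0, 0, 0]},
    {"fingers": 80, "xyz": [1, -0.5, 0], "turn": [0, 0, 0]},
    {"fingers": 80, "xyz": [1, -0.5, 0], "turn": [0, 0, 0]},
  ],
)

```text
time: 18.7
position: [0.3845, 0.4227, 0.2512]
ee_rot: [[-0.002, 1.0, -0.001], [1.0, 0.002, 0.002], [0.002, -0.001, -1.0]]
force: [0.2, -0.4, 0.4]
opening: 0.689
grip_force: 0.0
```

drive_tool(
  deltas=[
    {"fingers": 80, "xyz": [0.4, -0.2, 0], "turn": [0, 0, 0]},
    {"fingers": 80, "xyz": [0.8, -0.3, 0], "turn": [0, 0, 0]},
    {"fingers": 80, "xyz": [1, -0.3, 0], "turn": [0, 0, 0]},
    {"fingers": 80, "xyz": [1, -0.3, 0], "turn": [0, 0, 0]},
    {"fingers": 80, "xyz": [1, -0.3, 0], "turn": [0, 0, 0]},
  ],
)

```text
time: 19.12
position: [0.3575, 0.5188, 0.2506]
ee_rot: [[0.001, 1.0, -0.0], [1.0, -0.001, -0.001], [-0.001, -0.0, -1.0]]
force: [0.3, -0.4, 0.7]
opening: 0.685
grip_force: 0.0
```

```bash
python3 look.py 6; python3 - <<'E'
from h import *
c=dict(np.load('pics/top6.npz')); c={k:(v.item() if v.ndim==0 else v) for k,v in c.items()}; W=cloud(c); z=np.nan_to_num(W[...,2],nan=-1)
np.set_printoptions(suppress=True,linewidth=220)
k=slice(264,312); print(np.round(W[235,k,1]*1000)); print(np.round(W[235,k,2]*1000))
g=(W[...,0]>.41)&(W[...,0]<.58)
for y0,y1 in((.08,.15),(.28,.36)):
    s=g&(W[...,1]>y0)&(W[...,1]<y1)&(z>.12); print('lid z',np.median(z[s]))
m=((z>.138)&(z<.155)&(W[...,1]>-.03)&(W[...,1]<.4)&(W[...,0]<.62)&(W[...,0]>.37)).astype(np.uint8)
E
```

```text
19.2167 [0.35833939 0.51748547 0.25105818] [-0.06562595  0.23864527 -0.29987251] 0.6832220883638997
rim [  139   213   168    96 13605] 0.14500393369511588 (array([496.1, 195.6]), array([200.2, 352.3]), 1.5701, [[396.0, 20.0], [596.0, 19.0], [596.0, 372.0], [396.0, 372.0]])
[109. 107. 105. 103. 101.  99.  97.  95.  92.  90.  88.  85.  84.  82.  79.  78.  75.  73.  71.  75.  72.  70.  68.  65.  63.  61.  59.  57.  54.  52.  49.  48.  45.  43.  40.  38.  36.  31.  29.  26.  24.  22.  20.
  20.  20.  18.  15.  13.]
[150. 148. 146. 145. 146. 146. 146. 143. 144. 145. 144. 150. 146. 144. 146. 142. 144. 145. 139.  75.  78.  76.  76.  77.  72.  78.  77.  74.  77.  73.  80.  71.  75.  79.  77.  79.  77. 142. 137. 139. 136. 142. 137.
  75.   1.  -2.   3.  -5.]
lid z 0.14527117984115168
lid z 0.14523924883760464
```

View pics/top6.png

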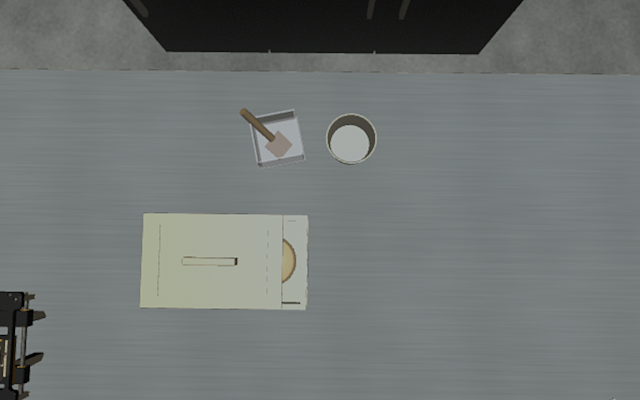

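The lid lies flat and in line (columns 140-282, top at z = 0.145 at both ends). The upper box shows open for about 51 mm at the right, to column 308, and the cup and tub are undisturbed. Handing in.

```bash
python3 -c "
from plant import ticket; print(ticket.finish_job())"
```

```text
the job is handed in; nothing more can be done
None
```

The job is handed in, verdict not shown: by camera the upper box overhangs the lower by about 50 mm toward −y, the lid lies flat and in line about 51 mm back the other way, the lower box's end stayed within about 2 mm, and the cup and tub were left alone, all in about 19 s.

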